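# Seat the keyed vial carousel on the sampler drive

### The arm

A 7-joint arm with a two-finger parallel gripper is mounted at the origin on the work surface. World frame = base frame: x ahead of the robot, y to its left, z up, the work surface at z = 0. Lengths are in m, angles in rad, forces in N, time in s.
With the tool pointing down it reaches from about 0.425 to 0.925 m from the base axis. Payload 6.8 kg.
Tool frame: the origin (TCP) lies on the front face of the gripper's body, between the roots of the fingers; the fingertips stand 73 mm ahead of it and the grasp point (between the pads) lies 54 mm ahead of it (env.nose_length is the distance from the TCP to the fingertips, in m); z points along the fingers, y is the direction in which the jaws open and shut (so a half turn about z gives the same grasp; the last joint's range is limited). The gripper opens to 85 mm and grips with 20 to 120 N. Pads are 22 mm wide; open, the fingers measure 114 mm over their backs; the gripper's body (76 mm by 85 mm) begins 54 mm behind the grasp point. The pads swing forward as they close: fully open they stand 13 mm farther back than shut.
Start: joints at [-1.456, 0.477, 0.022, 1.555, -0.011, 1.109, -0.083], TCP at [0.149, 0.658, 0.304] pointing down, gripper open.
Joint ranges: [-2.96, 2.96], [-0.34, 2.1], [-1.41, 1.46], [0.24, 2.44], [-1.37, 4.51], [0.17, 1.92], [-2.96, 2.96]. Speed limits (rad/s): [2.39, 2.39, 3.14, 3.14, 3.14, 3.14, 3.14].

### API

Orientations are given as a unit quaternion [w, x, y, z].
In Python, from cell import env, kin, camera, calibration, job gives the robot as it stands. The module is installed in compiled form; this text tells all that it offers. Calls block until the motion is done:
- env.reach(position, orientation): joint-space move of the TCP to a pose.
- env.movel(position, velocity=0.15, rot=None, stop_force=None): straight line of the TCP; rot=None keeps the orientation; velocity is the mean speed in m/s. With stop_force (N) it stops when the force on the tool has changed by that much, and returns True; else False.
- env.goto_joints(angles): joint-space move.
- env.grip(opening, f_grip=None): finger opening in m; f_grip is the grip in N (None keeps the last); returns when the fingers have stopped.
- env.dwell(seconds).
- kin.inverse_kinematics(position, orientation): joint angles nearest the present ones, or None.
- env.get_state(): the state.
- camera(name): name is "scene" or "top" or "wrist"; returns (picture, depth): 420x560x3 uint8, blue, green, red; 420x560 float32, m along the optical axis (not along the pixel's ray), 0 where there is no reading.
- calibration(name): a dict with "fx", "fy", "cx", "cy" (pixels), "rvec" (rotation vector, rad) and "tvec" (3), from world to camera coordinates, as OpenCV has them. Camera axes: x right, y down, z forward; pixel columns grow to the right and rows downward; lengths in m; the calibration is good to about 2 mm. A picture is of the moment at which its call begins: read the wrist's pose just before it. calibration takes no time and is no camera call; for the wrist camera it gives the pose at the moment of the call.
A pose or a line that the arm cannot do raises env.PlanningError and nothing moves.
- job.job_done(): hands the job in, once; it reports no verdict.
The state is a dict: "time": time; "qpos": joint angles; "joint_velocities": joint speeds; "joint_torque": joint torques, N m; "tcp_pos": TCP position; "orientation": TCP orientation; "force": force on the tool from outside, world axes, zero at the start; "torque": the same for the moment, N m; "opening": finger opening in m.
Only numpy, scipy, OpenCV 4.12 (cv2) and the standard library are available. Lean on these libraries where they do the work, as an engineer would, in place of code of your own. Each camera call takes 0.05 s, during which the arm holds its last target. There are 200 camera calls.

### The job

Pull the vial carousel out of its storage block by its blue handle, slip its hub over the drive's shaft and, pressing lightly, turn it until the keyway finds the key and the hub drops fully home on the shoulder; then let go. Keep the carousel upright, never force it, and leave everything else on the bench where it is.

Things in the scene. Friction and masses are not known exactly. Their poses are not given: they have to be found in the camera images.
- handle (a point): Centre of the carousel's blue bar handle, where to grip it: 60 mm long along x, 16 mm wide along y, 36 mm tall (18 mm above and below this point), on a thin stem. z points up along the carousel's axis. The carousel is one rigid piece of 0.3 to 0.65 kg. The handle is symmetric; x points away from the red bar on the disc.
- red_mark (a point): On the carousel: a red bar on the upper face of its white disc, 52 mm out on the -x side of the handle's frame; it shows the side of the keyway. The disc is 144 mm across, 8 mm thick, its upper face 52 mm below the handle point, with a ring of vials (56 mm from the axis) whose tops lie 35 mm below the handle point.
- hub_foot (a point): Centre of the lower end face of the carousel's aluminium hub, on its axis, 110 mm below the handle point; same axes. The hub reaches 50 mm up to the disc, 58 mm across; its bore is 27.4 mm across, open below, 50 mm deep. One keyway, 11 mm wide, runs the whole bore on the -x side.
- case: Storage block, dark with blue sides, 170 x 170 mm, 62 mm tall, fixed; origin at the centre of its underside. The hub stands in its central cutout (68 mm square), the disc resting on the block's top. Two sprung rubber pads grip the hub and resist the pull by some 3 to 10 N; 50 mm straight up frees it.
- shoulder (a point): On the drive, a fixed beige housing 190 x 190 mm, its top 40 mm above the bench: centre of the shoulder at the foot of the shaft, 42 mm above the bench, where the hub must rest. z up; the front, with a blue strip along the top's edge, faces -x. The spindle is held by its brake (3 N m). With the keyway not over the key, the hub's foot stops 22 mm above this point.
- shaft_top (a point): Top of the drive's steel shaft, 46 mm above the shoulder; same axes as the shoulder. The shaft is 25 mm across, its last 8 mm tapered to 15 mm; it is plain and round down to the key, 24 mm below this point.
- key_level (a point): Point on the shaft's axis at half the key's height, 11 mm above the shoulder. Axes as the shoulder: they do not show the key's direction. The single brass key is 8 mm wide, reaches 19 mm out from the axis and 22 mm up from the shoulder. It lies anywhere within 40 degrees (0.7 rad) either side of the -x direction; the keyway passes it within about 5 degrees either way.
- bottle_clear: Bystander, to be left alone: clear glass bottle, blue cap, 76 mm wide, 170 mm tall; origin at the centre of its underside.
- bottle_amber: Bystander, to be left alone: amber glass bottle, blue cap, 84 mm wide, 180 mm tall; origin at the centre of its underside.
- beaker: Bystander, to be left alone: small glass beaker, 68 mm wide, 80 mm tall, standing between the storage block and the drive; origin at the centre of its underside.
- vial_rack: Bystander, to be left alone: blue rack of vials, 70 x 160 x 44 mm; origin at the centre of its underside.
- column: Bystander, to be left alone: steel column lying flat, 160 mm long along its x, 18 mm thick, near the middle of the bench; origin at the centre of its underside.
- marker: Bystander, to be left alone: violet marker pen lying flat, 130 mm long along its x, 14 mm thick; origin at the centre of its underside.
- tip_box: Bystander, to be left alone: yellow plastic box, 100 x 75 x 60 mm; origin at the centre of its underside.
Things that resemble listed ones, but are neither listed nor needed, are in the scene too. What is shaped like the part that bears handle but brown or orange is not meant.

How it is judged:
On the way, in this order (a step that is already met when the one before it is completed fails the run):
1. the carousel is drawn clear of the storage block (z of hub_foot in the frame of case above 0.064 m), for 0.1 s.
2. the hub is over the shaft's plain end, upright (horizontal distance between hub_foot and shoulder below 0.005 m and z of hub_foot in the frame of shoulder below 0.038 m and angle between hub_foot's own z axis and vertical below 0.12 rad), for 0.02 s.
At the end, for the whole second after the job is handed in: The carousel stands at rest, upright within 3 degrees, on the drive's shaft: hub foot within 4 mm of the shoulder in height and within 4 mm of the shaft's axis, which is possible only with the keyway over the key (z of hub_foot in the frame of shoulder between -0.003 and 0.004 m and horizontal distance between hub_foot and shoulder below 0.004 m and angle between hub_foot's own z axis and vertical below 0.05 rad and linear speed of carousel below 0.02 m/s); the robot touches nothing.
It fails at once if the carousel is tipped more than about 30 degrees (angle between hub_foot's own z axis and vertical above 0.52 rad).
It fails at once if the carousel is forced on the drive (over 150 N in all) (contact force between carousel and drive above 150 N).
It fails at once if a bystander is disturbed (moved over 30 mm) (distance of any of bottle_clear, bottle_amber, beaker, vial_rack, column, marker, tip_box from where it was at the start of the episode above 0.03 m).
It also fails if it takes over 67 s, if anything falls off the work surface, if the arm or the gripper's body presses on something with over 40 N, if the wrist force passes 120 N, or if a joint passes its speed limit or range.

## Working session

There is one attempt and no reset: what is moved stays moved. The work goes in short steps, each a Python script; the robot and the scene stay as the last script left them, time stands still between calls to the robot, and variables do not carry over. Pictures are saved under pics/ and viewed, about 8 in all and at most 12, crops included, and the job is handed in when it is done.

```bash
mkdir -p pics
cat > h.py <<'E'
import numpy as np, cv2
from cell import env, kin, camera, calibration, job
def cal(n):
    c=calibration(n); R=cv2.Rodrigues(np.array(c["rvec"],float))[0]; t=np.array(c["tvec"],float).ravel()
    return c,R,t
def world(C,u,v,d):
    c,R,t=C; p=np.stack([(u-c["cx"])/c["fx"]*d,(v-c["cy"])/c["fy"]*d,d+0*u],-1)
    return (p-t)@R
def ray(C,u,v,z):
    c,R,t=C; o=-R.T@t; d=R.T@np.array([(u-c["cx"])/c["fx"],(v-c["cy"])/c["fy"],1.])
    return o+d*(z-o[2])/d[2]
def cloud(C,D):
    v,u=np.mgrid[:D.shape[0],:D.shape[1]].astype(float); return world(C,u,v,D)
E
python3 - <<'E'
from h import *
for n in("scene","top","wrist"):
    C=cal(n); im,D=camera(n); cv2.imwrite(f"pics/{n}0.png",im); np.savez(f"{n}0.npz",im=im,D=D)
    print(n,(-C[1].T@C[2]).round(3),C[1][2].round(2))
print(env.get_state())
E
```

```text
scene [1.18  0.639 1.365] [-0.42 -0.4  -0.81]
top [0.381 0.011 1.541] [ 0.09  0.   -1.  ]
wrist [0.076 0.674 0.373] [ 0.29 -0.07 -0.96]
{'time': 0.15, 'qpos': array([-1.45613347,  0.47764382,  0.02233951,  1.55617841, -0.01153481,
        1.10931594, -0.08311446]), 'joint_velocities': array([ 1.06332125e-03, -7.01823149e-04, -1.36258699e-03, -3.24217478e-03,
        2.13210331e-05, -3.70774457e-04, -7.74345608e-04]), 'joint_torque': array([ 2.34573759e-03, -5.96921682e+01,  1.61006168e+00, -2.81490916e+01,
        1.26797214e-02,  6.55457887e-03, -3.01024293e-06]), 'tcp_pos': array([0.14903473, 0.65799186, 0.30314571]), 'orientation': array([-4.61905884e-05,  1.11153911e-01,  9.93802951e-01, -7.07646961e-04]), 'force': array([-0.16319898,  0.12632333,  0.41982795]), 'torque': array([-0.01421196,  0.01612763,  0.02247973]), 'opening': 0.08514042983312853}
```

View pics/top0.png

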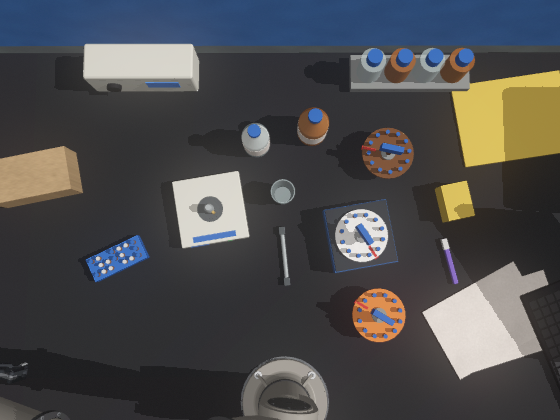

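View pics/scene0.png

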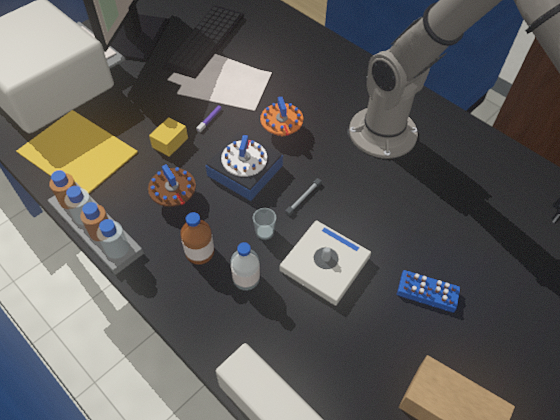

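The top view shows the white carousel in its block at (362,236), with its handle at about (365,233) and red bar at (373,252). The drive is at (210,209) with its strip at (215,237), and the beaker is at (283,191). The scene view agrees: carousel (244,157), drive (326,262).

Run:
```python
from h import *
for n,(hc,sc) in {"top":((362,236),(210,209)),"scene":((244,157),(326,255))}.items():
    f=np.load(n+"0.npz"); im,D=f["im"],f["D"]; C=cal(n); P=cloud(C,D)
    hsv=cv2.cvtColor(im,cv2.COLOR_BGR2HSV); v,u=np.mgrid[:420,:560]
    near=np.hypot(u-hc[0],v-hc[1])<35
    blue=(abs(hsv[...,0].astype(int)-110)<15)&(hsv[...,1]>120)&(hsv[...,2]>60)
    red=((hsv[...,0]<8)|(hsv[...,0]>172))&(hsv[...,1]>120)
    m=near&blue&(P[...,2]>.115)&(D>0)
    k,l,s,c=cv2.connectedComponentsWithStats(m.astype(np.uint8)); i=1+s[1:,4].argmax(); b=l==i
    r=cv2.minAreaRect(np.argwhere(b)[:,::-1].astype(np.float32)); print(n,"handle px",r,s[i,4],"z",np.percentile(P[b][:,2],[5,50,90,98]),"mean",P[b].mean(0), "ray138",ray(C,*r[0],.138))
    t=P[b&(P[...,2]>np.percentile(P[b][:,2],98)-.008)]; print(" toppts",len(t),t.mean(0))
    m=near&red&(D>0); print(" red",m.sum(),np.median(P[m],0))
    ns=np.hypot(u-sc[0],v-sc[1])<48
    m=ns&blue&(D>0); print(" strip",m.sum(),np.median(P[m],0),np.argwhere(m).mean(0)[::-1])
    m=ns&(P[...,2]>.03)&(P[...,2]<.05)&(hsv[...,2]>150); r=cv2.minAreaRect(np.argwhere(m)[:,::-1].astype(np.float32)); print(" drive",r,ray(C,*r[0],.04),np.median(P[m][:,2]))
    m=ns&(P[...,2]>.075); print(" shaft",m.sum(),P[m].mean(0),P[m].max(0))
```

```text
top handle px ((364.911865234375, 233.69801330566406), (22.203018188476562, 6.021157264709473), 53.746158599853516) 130 z [0.13618918 0.14022482 0.14367905 0.14597226] mean [ 0.45497793 -0.20865913  0.14019271] ray138 [ 0.45508767 -0.20910379  0.138     ]
 toppts 103 [ 0.45575804 -0.2080525   0.14119352]
 red 28 [ 0.41035302 -0.23945757  0.07122266]
 strip 203 [0.45352994 0.19452743 0.04078637] [213.99507389 236.20197044]
 drive ((209.8918914794922, 209.35133361816406), (67.73238372802734, 68.0611801147461), 80.53767395019531) [0.52806598 0.20708531 0.04      ] 0.03993122472939582
 shaft 100 [0.4791169  0.14038904 0.57973964] [0.54178404 0.21805307 1.54050888]
scene handle px ((242.9412078857422, 144.7353057861328), (6.063390254974365, 20.372989654541016), 14.03624439239502) 98 z [0.11903803 0.14113755 0.14602398 0.14878366] mean [ 0.46151632 -0.20073235  0.13841031] ray138 [ 0.46176632 -0.20055124  0.138     ]
 toppts 51 [ 0.45603018 -0.20467023  0.14400996]
 red 8 [ 0.42079791 -0.22344449  0.09400934]
 strip 141 [0.45461387 0.19898371 0.0438527 ] [340.23404255 238.9858156 ]
 drive ((325.0, 258.5), (69.85385131835938, 60.41987228393555), 32.0053825378418) [0.53247954 0.21025788 0.04      ] 0.042405290981246894
 shaft 100 [0.75268309 0.35752196 0.52086496] [1.17950748 0.63855758 1.36508817]
```

```bash
cat >> h.py <<'E'
from scipy.spatial.transform import Rotation as Ro
def q(a):  # tool down, tool x at world angle a
    c,s=np.cos(a),np.sin(a); x=Ro.from_matrix([[c,s,0],[s,-c,0],[0,0,-1]]).as_quat(); return x[[3,0,1,2]]
def snap(n,name,crop=None,k=1):
    C=cal(n); im,D=camera(n); np.savez(name+".npz",im=im,D=D,R=C[1],t=C[2]); 
    o=im if crop is None else im[crop[1]:crop[3],crop[0]:crop[2]]
    cv2.imwrite(f"pics/{name}.png",cv2.resize(o,None,fx=k,fy=k,interpolation=cv2.INTER_CUBIC)); return C,im,D
E
python3 - <<'E'
from h import *
env.reach([.50,.205,.27],q(np.pi+.165)); env.dwell(.2)
C,im,D=snap("wrist","drive1"); np.save("drive1_q.npy",env.get_state()["qpos"])
print(-C[1].T@C[2],env.get_state()["time"],env.get_state()["qpos"].round(2))
E
```

```text
[0.42618186 0.19291014 0.33962166] 2.4667 [-0.73  0.3   0.27  1.93 -0.1   0.93  1.33]
```

View pics/drive1.png

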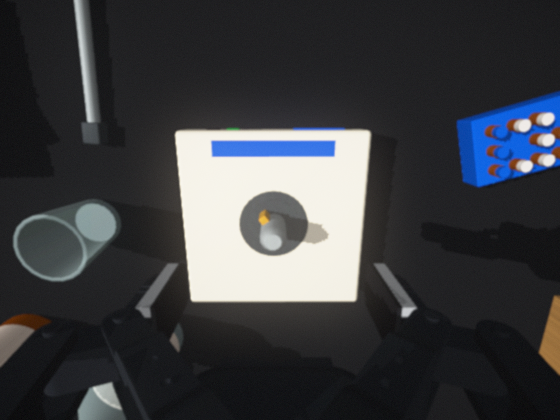

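The wrist view shows the strip at (273,149), the shaft top near (272,237), the shoulder disc at (273,223) and the brass key at (264,217). Next I measure these.

Run:
```python
from h import *
f=np.load("drive1.npz"); im,D=f["im"],f["D"]; C=(cal("wrist")[0],f["R"],f["t"]); P=cloud(C,D)
hsv=cv2.cvtColor(im,cv2.COLOR_BGR2HSV).astype(int); v,u=np.mgrid[:420,:560]
near=np.hypot(u-273,v-223)<38
key=near&(hsv[...,0]>8)&(hsv[...,0]<25)&(hsv[...,1]>150)
p=P[key]; print("key",key.sum(),p.mean(0),np.percentile(p[:,2],[5,50,95]),np.argwhere(key).mean(0)[::-1])
sh=near&(P[...,2]>.082); print("shafttop",sh.sum(),P[sh].mean(0),P[sh][:,2].max(),np.argwhere(sh).mean(0)[::-1])
r=near&(P[...,2]>.066)&(P[...,2]<.08); print("shaftmid",r.sum(),P[r].mean(0))
# dark shoulder disc
gray=hsv[...,2]; d=((np.hypot(u-273,v-223)<45)&(gray<150)|(np.hypot(u-273,v-223)<20)).astype(np.uint8)
c=max(cv2.findContours(d,cv2.RETR_EXTERNAL,cv2.CHAIN_APPROX_NONE)[0],key=cv2.contourArea); e=cv2.fitEllipse(cv2.convexHull(c)); print("disc",e,ray(C,*e[0],.042))
# housing top
m=(P[...,2]>.034)&(P[...,2]<.05)&(np.hypot(u-273,v-215)<130)&(abs(v-215)<90)
pt=P[m&(gray>170)]; r=cv2.minAreaRect(pt[:,:2].astype(np.float32)); print("house",r,np.median(pt[:,2]))
b=(abs(hsv[...,0]-110)<15)&(hsv[...,1]>150)&(abs(u-273)<75)&(v>136)&(v<165); r=cv2.minAreaRect(np.argwhere(b)[:,::-1].astype(np.float32)); q4=np.array([ray(C,*x,.04)[:2] for x in cv2.boxPoints(r)]); print("strip",q4.mean(0),q4)
cx=ray(C,*e[0],.042)
kc=np.argwhere(key)[:,::-1]; kt=np.array([ray(C,*x,.064) for x in kc]); dd=kt.mean(0)-cx; print("key dir at top plane",np.degrees(np.arctan2(dd[1],dd[0])),np.hypot(*dd[:2]))
o=np.zeros((380,380,3),np.uint8); cv2.imwrite("pics/key.png",cv2.resize(im[175:275,220:325],None,fx=6,fy=6,interpolation=cv2.INTER_CUBIC))
```

```text
key 72 [0.52037522 0.19618333 0.06112216] [0.05175674 0.06290697 0.06415753] [262.95833333 217.69444444]
shafttop 434 [0.5253258  0.20679678 0.09942331] 0.33962165502827885 [272.63364055 238.19124424]
shaftmid 154 [0.52378735 0.20690931 0.07432204]
disc ((273.48492431640625, 223.1619415283203), (63.06120681762695, 67.63856506347656), 94.95279693603516) [0.53098378 0.20808664 0.042     ]
house ((0.5323338508605957, 0.20707251131534576), (0.18948417901992798, 0.18943360447883606), 9.692448616027832) 0.039571784735114954
strip [0.45607249 0.1952904 ] [[0.45959567 0.13631384]
 [0.44029623 0.2522597 ]
 [0.45242979 0.25498669]
 [0.47196829 0.13760135]]
key dir at top plane -134.07483016237578 0.01660252515922548
```

View pics/key.png

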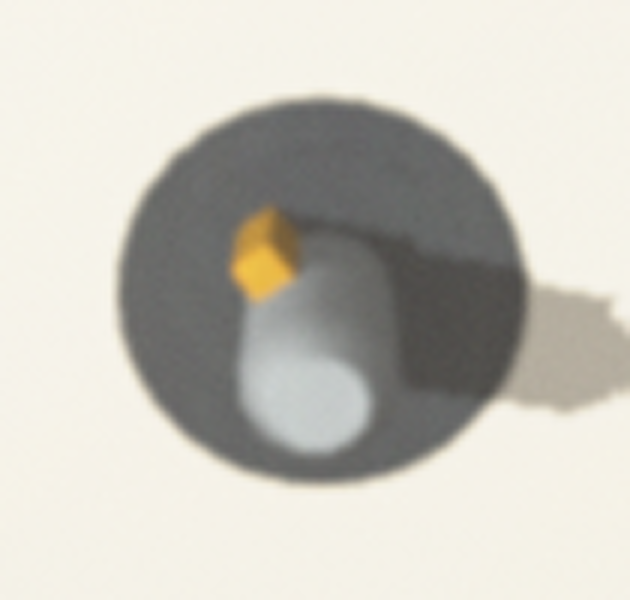

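The crop shows the shaft's top face at about crop (315,403), which is image (272.5,242). The key's top face is at about crop (263,270), image (263.8,220).

Run:
```python
from h import *
f=np.load("drive1.npz"); C=(cal("wrist")[0],f["R"],f["t"])
s=ray(C,272.5,242.2,.088); k=ray(C,263.8,220,.064); print(s,k)
for c in (s[:2],np.array([.531,.2078])):
    d=k[:2]-c; print(np.degrees(np.arctan2(d[1],d[0])),np.hypot(*d))
env.reach([.45,-.205,.32],q(np.pi+.62)); env.dwell(.2); print(env.get_state()["qpos"].round(2))
C,im,D=snap("wrist","car1"); P=cloud(C,D)
hsv=cv2.cvtColor(im,cv2.COLOR_BGR2HSV).astype(int)
for z in (.3,.2):
  for a in (np.pi+.3,np.pi+1.1):
    print(z,a,kin.inverse_kinematics([.531,.208,z],q(a)))
blue=(abs(hsv[...,0]-110)<15)&(hsv[...,1]>120)&(P[...,2]>.13)&(P[...,2]<.16)&(D>0)
n,l,st,_=cv2.connectedComponentsWithStats(blue.astype(np.uint8)); b=l==1+st[1:,4].argmax(); p=P[b]
z=np.median(p[:,2]); r=cv2.minAreaRect(np.argwhere(b)[:,::-1].astype(np.float32)); 
w=np.array([ray(C,*x,.140)[:2] for x in cv2.boxPoints(r)]); print("handle",z,r,p.mean(0),w.mean(0),w)
rp=cv2.minAreaRect(p[:,:2].astype(np.float32));print(rp)
red=((hsv[...,0]<8)|(hsv[...,0]>172))&(hsv[...,1]>140)&(abs(P[...,2]-.07)<.01); print("red",red.sum(),np.median(P[red],0))
```

```text
[0.53272999 0.20779721 0.088     ] [0.52159284 0.19730533 0.064     ]
-136.7088404485841 0.015300838011759733
-131.87227532142595 0.014093711924570155
[-0.16  0.17  0.53  1.99 -0.1   1.01  2.6 ]
0.3 3.441592653589793 [-0.70824649  0.31328245  0.28053415  1.83073459 -0.10084358  1.01137254
  1.48373513]
0.3 4.241592653589793 [-0.71592285  0.31378621  0.29019473  1.83124103 -0.10439628  1.01134798
  2.2871778 ]
0.2 3.441592653589793 [-0.70514362  0.43817608  0.28487191  1.91947665 -0.16595064  0.80644858
  1.54025845]
0.2 4.241592653589793 [-0.6640474   0.43396181  0.23165471  1.91667333 -0.13423273  0.80571129
  2.31085267]
handle 0.13945989560708 ((266.5094299316406, 207.7169952392578), (16.99056625366211, 67.09608459472656), 1.9091522693634033) [ 0.45537379 -0.21081426  0.13937381] [ 0.45590651 -0.21051234] [[ 0.48514628 -0.20035407]
 [ 0.43470329 -0.23279294]
 [ 0.4269228  -0.22108875]
 [ 0.47685367 -0.1878136 ]]
((0.456883043050766, -0.20994515717029572), (0.058867957442998886, 0.0146345105022192), 32.690860748291016)
red 234 [ 0.40629986 -0.23935066  0.07032017]
```

View pics/car1.png

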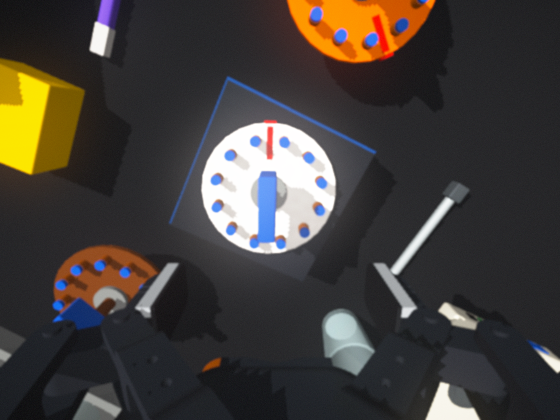

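The carousel sits at image (268,190), with the handle at (267,207) and the red bar at (269,140) on the camera side. Yaw is about 0.57, so I grasp here.

Run:
```python
from h import *
a=np.pi+.572; h=[.4565,-.2103]
env.grip(.05,70)
env.reach([*h,.25],q(a)); print(env.get_state()["tcp_pos"],env.get_state()["opening"])
print(env.movel([*h,.1755],.1,stop_force=12))
env.grip(0.0,80); s=env.get_state(); print(s["opening"],s["tcp_pos"],s["force"],s["time"])
env.movel([*h,.24],.05); s=env.get_state(); print(s["opening"],s["force"],s["torque"])
env.movel([*h,.31],.1); env.dwell(.2); s=env.get_state(); print(s["opening"],s["force"],s["torque"],s["tcp_pos"],s["time"])
snap("wrist","held"); snap("top","held_top")
```

```text
[ 0.4559954  -0.21038467  0.24981323] 0.04995990802416722
False
0.015165327692249335 [ 0.45682764 -0.21025758  0.17614157] [-1.48948969  1.36210275  6.48916687] 6.375
0.014891925972039656 [ 0.16621817 -0.04738252 -4.87692015] [-0.03167332 -0.02335099 -0.03394887]
0.015130375554436193 [ 0.60536585  0.75303946 -4.9566339 ] [ 0.00183242 -0.01272902  0.03027926] [ 0.45620409 -0.21018425  0.30935096] 8.8667
```

View pics/held.png

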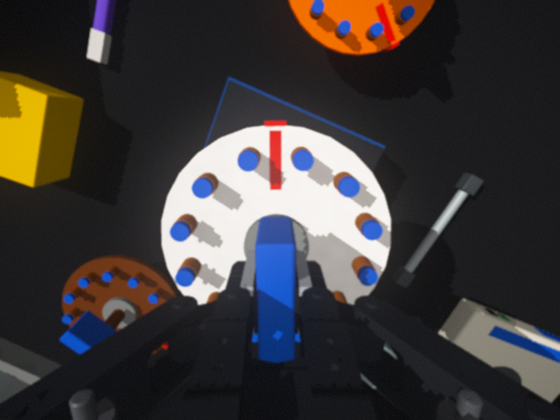

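The carousel is held at about 5 N. The white disc is at (276,215) and the red bar at (275,160). Next I measure its in-hand offset and tilt from the disc's plane.

Run:
```python
from h import *
f=np.load("held.npz"); im,D=f["im"],f["D"]; C=(cal("wrist")[0],f["R"],f["t"]); P=cloud(C,D)
s=env.get_state(); o=s["orientation"]; R=Ro.from_quat(o[[1,2,3,0]]).as_matrix(); T=s["tcp_pos"]; print("tool z",R[:,2])
hsv=cv2.cvtColor(im,cv2.COLOR_BGR2HSV).astype(int); v,u=np.mgrid[:420,:560]
w=(hsv[...,1]<40)&(hsv[...,2]>170)&(np.hypot(u-276,v-220)<125)&(D>0)&(abs(P[...,2]-.203)<.02)
p=P[w]; c=p.mean(0); n=np.linalg.svd(p-c,full_matrices=False)[2][2]; n*=np.sign(n[2]); print("disc plane",len(p),c,"normal",n,"resid",((p-c)@n).std())
k=max(cv2.findContours(w.astype(np.uint8),cv2.RETR_EXTERNAL,cv2.CHAIN_APPROX_NONE)[0],key=cv2.contourArea)[:,0].astype(float)
k=k[(k[:,1]<260)]; W=np.array([ray(C,*x,c[2]) for x in k]); 
from scipy.optimize import least_squares
r=least_squares(lambda x:np.hypot(*(W[:,:2]-x[:2]).T)-x[2],[T[0],T[1],.072],loss="soft_l1",f_scale=.0005); print("circle",r.x)
d=np.array([*r.x[:2],c[2]])-T; print("in tool",R.T@d)
red=((hsv[...,0]<8)|(hsv[...,0]>172))&(hsv[...,1]>140)&(np.hypot(u-276,v-157)<45)&(v>128)
m=np.argwhere(red).mean(0)[::-1]; g=ray(C,*m,c[2]); dd=g[:2]-r.x[:2]; ang=np.arctan2(dd[1],dd[0]); print("red r",np.hypot(*dd),"yaw",ang+np.pi, "tool a-pi",np.arctan2(R[1,0],R[0,0])-np.pi)
```

```text
tool z [-8.89967299e-04  2.82528344e-05 -9.99999604e-01]
disc plane 21143 [ 0.43833086 -0.22308312  0.20282762] normal [1.94993387e-03 7.87666643e-04 9.99997789e-01] resid 0.0009468704143119687
circle [ 0.44773723 -0.21638565  0.0613056 ]
in tool [ 0.0104384  -0.00053591  0.10675803]
red r 0.04113099153739894 yaw 0.5720915292098456 tool a-pi -5.7113204891198475
```

Run:
```python
from h import *
from scipy.optimize import least_squares
f=np.load("held.npz"); im,D=f["im"],f["D"]; C=(cal("wrist")[0],f["R"],f["t"]); P=cloud(C,D)
T=env.get_state()["tcp_pos"]; a=np.pi+.572; x=np.array([np.cos(a),np.sin(a)]); y=np.array([x[1],-x[0]])
hsv=cv2.cvtColor(im,cv2.COLOR_BGR2HSV).astype(int); v,u=np.mgrid[:420,:560]
w=(hsv[...,1]<40)&(hsv[...,2]>170)&(np.hypot(u-276,v-220)<125)&(v<270)&(abs(P[...,2]-.203)<.02)
k=cv2.convexHull(np.argwhere(w)[:,::-1].astype(np.int32))[:,0].astype(float); k=k[k[:,1]<262]
W=np.array([ray(C,*i,.2025)[:2] for i in k])
r=least_squares(lambda p:np.hypot(*(W-p[:2]).T)-p[2],[T[0],T[1],.072],loss="soft_l1",f_scale=.0005)
r2=least_squares(lambda p:np.hypot(*(W-p[:2]).T)-.0715,[T[0],T[1]],loss="soft_l1",f_scale=.0005)
for p in (r.x,r2.x): d=p[:2]-T[:2]; print(p,len(W),"tool x,y",d@x,d@y,"rms",)
# drive move
env.movel([.50,0.,.32],.3); 
b=np.pi+.80
env.movel([.531,.208,.32],.3,rot=q(b)); env.dwell(.2); s=env.get_state(); print(s["tcp_pos"],s["force"],s["time"],s["qpos"].round(2))
snap("scene","over",(240,150,420,330),3)
```

```text
[ 0.45704963 -0.21019514  0.07151149] 29 tool x,y -0.0006643454313042819 -0.0003163532709953184 rms
[ 0.45703667 -0.21020127] 29 tool x,y -0.0006501310299876175 -0.0003144917158404123 rms
[0.53115784 0.20628688 0.32010504] [-0.23490692  0.20957703 -5.325406  ] 10.8833 [-0.69  0.29  0.26  1.81 -0.08  1.05  1.97]
```

View pics/over.png

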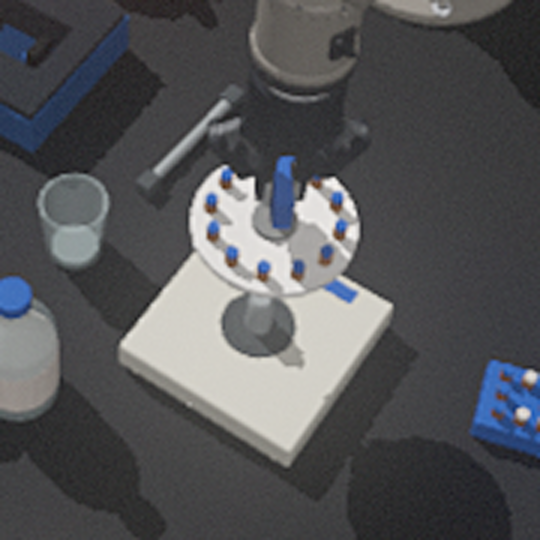

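The scene view shows the carousel held upright above the drive, with the shaft at crop (262,310). I correct the small tracking offset and descend guarded.

```bash
cat >> h.py <<'E'
def st(tag=""):
    s=env.get_state(); print(tag,"tcp",s["tcp_pos"].round(4),"F",s["force"].round(1),"M",s["torque"].round(2),"op",round(s["opening"],4),"t",round(s["time"],2)); return s
E
python3 - <<'E'
from h import *
b=np.pi+.80; g=np.array([.5313,.2072]); c=g.copy()
env.movel([*c,.27],.1,rot=q(b)); env.dwell(.3)
for i in range(2):
    s=st(); c+=g-s["tcp_pos"][:2]; env.movel([*c,.265],.05,rot=q(b)); env.dwell(.2)
st("pre")
for z in (.246,.224):
    r=env.movel([*c,z],.03,rot=q(b),stop_force=8); st(str(r))
    if r: break
np.save("c.npy",c)
E
```

```text
tcp [0.5315 0.2073 0.2705] F [-0.3  0.3 -5.3] M [-0.05 -0.01  0.  ] op 0.0152 t 11.88
 tcp [0.5311 0.2071 0.265 ] F [-0.4 -0.3 -5.1] M [ 0.01 -0.02  0.03] op 0.015 t 12.33
pre tcp [0.5312 0.2072 0.265 ] F [-0.5  0.  -4.6] M [ 0.03  0.03 -0.01] op 0.015 t 12.78
False tcp [0.5313 0.2072 0.2461] F [-0.1 -0.1 -5.6] M [-0.   -0.01 -0.01] op 0.0153 t 13.57
False tcp [0.5314 0.2072 0.2241] F [-0.3  0.1 -5.2] M [0.02 0.01 0.03] op 0.0152 t 14.45
```

The hub went past the key's top without contact, so the keyway seems to be on the key. I continue guarded to the shoulder.

Run:
```python
from h import *
b=np.pi+.80; c=np.load("c.npy")
r=env.movel([*c,.200],.025,rot=q(b),stop_force=8); env.dwell(.1); st(str(r))
```

```text
True tcp [0.5311 0.2071 0.2061] F [-1.  -0.7  4.9] M [-0.04  0.14 -0.02] op 0.0151 t 15.25
```

It stopped at TCP z = 0.2061, so the foot is at about 0.042, the shoulder height. Now I release, back off and check.

Run:
```python
from h import *
b=np.pi+.80; c=np.load("c.npy")
env.grip(.05); st("open"); env.movel([*c,.30],.1,rot=q(b)); env.movel([.45,.13,.36],.2,rot=q(b)); env.dwell(.3); st("away")
C,im,D=snap("wrist","end"); P=cloud(C,D); hsv=cv2.cvtColor(im,cv2.COLOR_BGR2HSV).astype(int)
near=np.hypot(P[...,0]-.531,P[...,1]-.208)<.08
m=near&(hsv[...,1]<40)&(hsv[...,2]>170)&(abs(P[...,2]-.1)<.015); p=P[m]; k=p.mean(0); n=np.linalg.svd(p-k,full_matrices=False)[2][2]; print("disc",len(p),np.median(p[:,2]),"normal",n)
m=near&(abs(hsv[...,0]-110)<15)&(hsv[...,1]>120)&(P[...,2]>.155); p=P[m]; print("handle",len(p),np.median(p[:,2]),cv2.minAreaRect(p[:,:2].astype(np.float32)))
```

```text
open tcp [0.5299 0.2067 0.2047] F [-0.4 -1.2  0.2] M [ 0.06 -0.01 -0.03] op 0.0497 t 15.68
away tcp [0.4502 0.1304 0.3594] F [ 0.6 -0.4 -0.1] M [ 0.03  0.02 -0.06] op 0.0498 t 17.87
disc 6498 0.09955060058257745 normal [-0.00292327 -0.00126852  0.99999492]
handle 856 0.16937795162341607 ((0.5318520665168762, 0.2065846174955368), (0.060476239770650864, 0.014578397385776043), 45.922061920166016)
```

View pics/end.png

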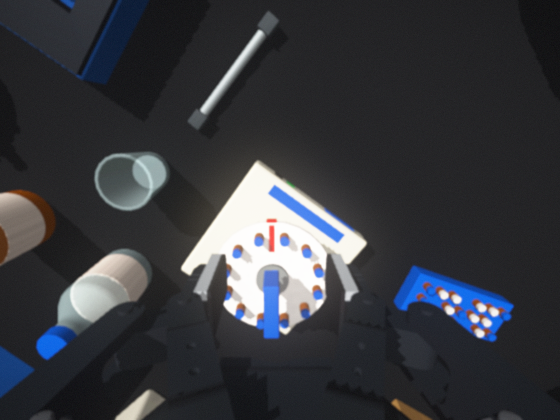

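The carousel sits level on the drive, with its disc at (272,275) and red bar at (272,237). The disc's face is at 0.0996 m (0.100 expected) and the handle top at 0.169 m (0.170 expected).

```bash
python3 -c "
from h import *
job.job_done()"
```

```text
the job is handed in; nothing more can be done
```

The carousel is seated on the drive's shaft with the keyway over the key, and the job is handed in after about 18 s of robot time.

- **How it went:** I read the key's direction with the wrist camera (about 46° to the shaft's -x side) and pulled the carousel straight up by its handle. I turned it to match the key before lowering, so no turning search was needed. It slid past the key's top without contact and stopped on the shoulder under a guard of 8 N force change. I then released it and backed the arm away.
- **Last checks:**
  - **Height:** the disc's upper face is at 0.0996 m (0.100 expected) and the handle top at 0.169 m (0.170 expected).
  - **Tilt:** about 0.2°.
  - **Centring:** the handle centre is within about 1.5 mm of the shaft axis, which is about as fine as the camera calibration allows.
  - **Contact:** the gripper is clear of everything.
- **Bystanders:** the last wrist view showed nothing disturbed. I judged this by eye and did not measure it, and not all of them were in that view.
- **Disagreements:**
  - My first circle fit of the held disc gave a wrong radius (61 mm instead of 72 mm). I redid it and got 71.5 mm.
  - The estimates of the shaft's position differed by up to 5 mm between cameras. I relied on the close-up wrist views, which agreed within about 2 mm.

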